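# Refit the dimmer knob and keep it pressed in

### The job

The studio lamps' dimmer box has lost its knob. Slide the box's black dust hood all the way aside to bare the D-shaped shaft, pick up the loose metal knob, turn it so that its D-shaped bore matches the flat of the shaft, and push it fully home. Then press the sprung shaft well in and finish while still holding the knob pressed down, without letting go, and leave the other things on the bench alone.

Things in the scene. Friction and masses are not known exactly. Their poses are not given: they have to be found in the camera images.
- console: Dimmer box, fixed to the bench: grey, 140 mm (x) by 220 mm (y) by 50 mm high, origin at the centre of its underside. Its flat top panel is 50 mm above the bench. The shaft stands on the panel at (0, -50 mm) in this frame; the dust hood slides along +y of this frame. The box stands turned a little, on the left or the right of the work area.
- hood (a joint): Travel of the dust hood along the box's +y, in m: 0 to 0.012 over the shaft (closed, as it starts), 0.095 at its end stop (fully open). It takes about 2 N to slide and stays where it is left.
- hood_grip (a point): Point on the black dust hood's grip rib. The hood is a tunnel 70 mm (x) by 56 mm (y), roof 86 mm above the bench. Mid-roof stands a rib, 44 mm long (x), 12 mm thick (y), 28 mm tall, top 114 mm above the bench; this point is in the rib's middle, 7 mm below its top. Axes as the box's. Pinch the rib across y, or push it.
- shaft: Upright metal D-shaft, 12 mm diameter, on the panel in a round black plate, under the hood at first. Origin on its axis, at panel height when not pressed in; z up. One side is cut to a flat 3 mm from the axis, facing this frame's +x. Tip 26 mm above the origin; the last 4 mm taper to 8 mm. Starts turned up to 0.5 rad either way from the box's x; stiff to turn (0.08 N m).
- shaft_tip (a point): Centre of the shaft's tip; axes as the shaft's (x out of the flat). The knob goes on when its nose points the way the flat faces, within about 0.15 rad. Fully home, the tip touches the bore's end: the knob's origin is 16 mm below the tip, 10 mm above the shaft's origin.
- spindle (a joint): How far the shaft is pressed in, in m: 0 at rest, 0.006 at its stop. Its spring needs 4 N to start and 10 N at the stop, and pushes it back out. Pressed well in means more than 0.003.
- knob: Loose metal knob, about 60 g, standing on the bench bore down. Origin: centre of the bore at its underside, z up. 32 mm high; two flat sides 26 mm apart (y = +-13 mm: grip across y); blunt end at x = -17 mm, pointed nose with a short black line on top at x = +26 mm. Bore: open below, 16 mm deep, 13.5 mm diameter, its flat 3.75 mm from the axis on the nose (+x) side.
- tumbler: Bystander: drinking glass, 72 mm wide, 100 mm high; origin at the centre of its underside.
- paint_bottle: Bystander: white bottle, 48 mm wide, 140 mm high; origin at the centre of its underside.
- lens_cap: Bystander: black lens cap, disc 72 mm wide, 12 mm high; origin at the centre of its underside.
Mind the look-alikes: they are no part of the job. Of the things like the knob, leave any that is purple or red; of the rest the smaller one is meant.

How it is judged:
By the outcome, as a careful person would: the job done as asked, in the order asked, and still so for the second after the job is handed in, while the arm keeps its last pose, push and grip.
It also fails if it takes over 58 s, if anything falls off the work surface, if the arm or the gripper's body presses on something with over 40 N, if the wrist force passes 120 N, or if a joint passes its speed limit or range.

### The arm

A 6-joint arm with a two-finger parallel gripper is mounted at the origin on the work surface. World frame = base frame: x ahead of the robot, y to its left, z up, the work surface at z = 0. Lengths are in mm, angles in rad, forces in N, time in s.
With the tool pointing down it reaches from about 275 to 1000 mm from the base axis. Payload 8.4 kg.
Tool frame: the origin (TCP) lies at the very end of the fingers, on their centre line; the grasp point (between the pads) lies behind it (r.grip_point_offset is the x of the grasp point in the tool frame, in mm); x points along the fingers, z is the direction in which the jaws open and shut, and the axes are right-handed (so a half turn about x gives the same grasp; the last joint's range is limited). The gripper opens to 85 mm and grips with 20 to 120 N. Pads are 22 mm wide; open, the fingers measure 114 mm over their backs; the gripper's body (76 mm by 85 mm) begins 54 mm behind the grasp point. The pads swing forward as they close: fully open they stand 13 mm farther back than shut.
Start: joints at [-1.26, 0.353, 1.633, -0, 1.155, -0.002], TCP at [192.326, -594.675, 231.281] pointing down, gripper open.
Joint ranges: [-2.63, 2.63], [-0.92, 2.1], [0.06, 2.66], [-1.3, 4.44], [0, 2.69], [-3.02, 3.02]. Speed limits (rad/s): [2.22, 2.22, 2.79, 3.14, 3.14, 3.14].

### API

Orientations are given as [roll, pitch, yaw] about the fixed x, y, z axes, in that order (R = Rz(yaw) Ry(pitch) Rx(roll)).
In Python, from rig import r, vision, order gives the robot as it stands. The module is installed in compiled form; this text tells all that it offers.
- The arm moves only by the tool step_arm, never from a script. Its argument "rows" is a list of rows, each a list of 7 numbers: the shift along the world's x, y, z in mm, then the turn, a rotation vector about the world's x, y, z in rad, then the finger opening in mm, from 0 to 85.4. A call has exactly 8 rows; each row is the pose to reach, as a shift and turn from the pose measured when the call began; what a row does not reach only later rows make up. A row lasts 1/8 s, in which the tool goes at most 62.5 mm and 10.7 degrees, less where a joint would pass 70% of its speed; a pose out of reach is approached as far as the arm can. A call with a gripper value outside its range is refused whole. The fingers move at their own pace and stop on an object; "force" is the grip in N (left out, the last holds). Time passes only in rows, so rows that repeat a pose let the fingers close, or fill a call up. It gives the time, the measured TCP pose, the force and the opening at its end, in the units of the state.
- r.sense(): the state, without advancing time (a new reading comes with each control period).
- vision.grab_frame(name): name is "scene" or "top" or "wrist"; returns (picture, depth): 480x640x3 uint8, red, green, blue; 480x640 float32, mm along the optical axis (not along the pixel's ray), 0 where there is no reading.
- vision.camera_info(name): a dict with "K" (3x3 intrinsics, pixels), "distortion" ([k1, k2, p1, p2, k3] as OpenCV has them; the pictures are not rectified), "origin" and "attitude" of the camera in the world; the wrist camera has in their place "tool_from_camera" (4x4, takes a point from camera to tool coordinates, whose origin is the TCP and whose axes are the tool frame's). Camera axes: x right, y down, z forward; pixel columns grow to the right and rows downward; lengths in mm; the calibration is good to about 2 mm. A picture is of the moment at which its call begins: read the wrist's pose just before it. camera_info takes no time and is no camera call.
- order.sign_off(): hands the job in, once; it reports no verdict.
The state is a dict: "clock": time; "qpos": joint angles; "qvel": joint speeds; "joint_efforts": joint torques, N m; "eef_pos": TCP position; "tcp_rot": TCP orientation; "contact_force": force on the tool from outside, world axes, zero at the start; "wrist_torque": the same for the moment, N m; "opening": opening from 0.0 (shut) to 1.0 (fully open).
Only numpy, scipy, OpenCV 4.12 (cv2) and the standard library are available. Lean on these libraries where they do the work, as an engineer would, in place of code of your own. Each camera call takes 0.05 s, during which the arm holds its last target.

## Working session

There is one attempt and no reset: what is moved stays moved. The work goes in short steps, Python scripts to look and compute and a tool call to move; the robot and the scene stay as the last step left them, time stands still between calls to the robot, and variables do not carry over. Pictures are saved under pics/ and viewed, and the job is handed in when it is done.

Besides the shell and the picture viewer there is one more tool, called as a command line: name --pt "numbers of a row" for each row, then --argument value for the rest. step_arm: Moves the arm, as the interface text tells. Its arguments: {"type":"object","properties":{"rows":{"type":"array"},"force":{"type":"number"}},"required":["rows"]}

```bash
mkdir -p pics; cat > h.py <<'E'
import numpy as np, cv2
from rig import r, vision, order
from scipy.spatial.transform import Rotation as R
def save(n,img): cv2.imwrite(f'pics/{n}.png',img[:,:,::-1])
E
python3 - <<'E'
from h import *
print(r.sense(), r.grip_point_offset)
for n in ("scene","top","wrist"):
    c=vision.camera_info(n); print(n,c)
    p,d=vision.grab_frame(n); save(n+'0',p); np.save(n+'0.npy',d); np.save(n+'0p.npy',p)
E
```

```text
{'clock': 0.0, 'qpos': array([-1.26039323e+00,  3.53651880e-01,  1.63414116e+00,  5.20375737e-06,
        1.15519908e+00, -2.41400357e-03]), 'qvel': array([ 0.00058139,  0.00011636, -0.00036308,  0.00075372,  0.00040161,
       -0.00043001]), 'joint_efforts': array([-2.06538214e-03, -6.05261850e+01, -3.42068160e+01, -2.18614796e-04,
        9.33528703e-03,  2.62637059e-05]), 'eef_pos': array([ 192.18417461, -594.2138497 ,  230.55634384]), 'tcp_rot': array([3.13577892, 1.56939684, 1.8777976 ]), 'contact_force': array([-0.09150037,  0.04585511, -0.25761139]), 'wrist_torque': array([-0.03483136,  0.03449036,  0.03534497]), 'opening': 1.0014546148764745} -18.700000000000003
scene {'K': array([[571.47144146,   0.        , 321.33939054],
       [  0.        , 571.47144146, 239.11988666],
       [  0.        ,   0.        ,   1.        ]]), 'distortion': array([0.01592276, 0.        , 0.        , 0.        , 0.        ]), 'origin': array([1445.12593227,   12.53715571, 1056.23615624]), 'attitude': array([-2.42512878,  0.00302331,  1.60880203])}
top {'K': array([[565.3031746 ,   0.        , 3
[... 241 characters left out ...]
6.54478953, 1427.67045722]), 'attitude': array([-3.08870755,  0.00327136, -1.54970667])}
wrist {'K': array([[388.899265  ,   0.        , 324.75239688],
       [  0.        , 388.899265  , 237.56356546],
       [  0.        ,   0.        ,   1.        ]]), 'distortion': array([-0.0181016,  0.       ,  0.       ,  0.       ,  0.       ]), 'tool_from_camera': array([[ 1.51903283e-04, -3.26968682e-01,  9.45035162e-01,
        -1.41870951e+02],
       [-1.08459640e-03, -9.45034671e-01, -3.26968338e-01,
         8.32282937e+01],
       [ 9.99999400e-01, -9.75314170e-04, -4.98182925e-04,
        -1.44446141e-01],
       [ 0.00000000e+00,  0.00000000e+00,  0.00000000e+00,
         1.00000000e+00]])}
```

View pics/scene0.png

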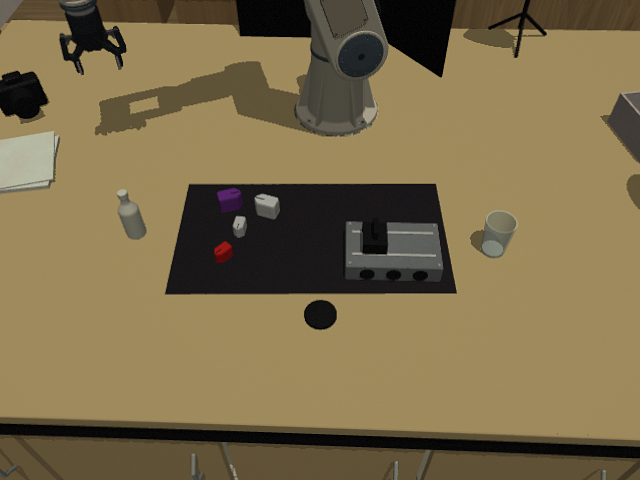

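View pics/top0.png

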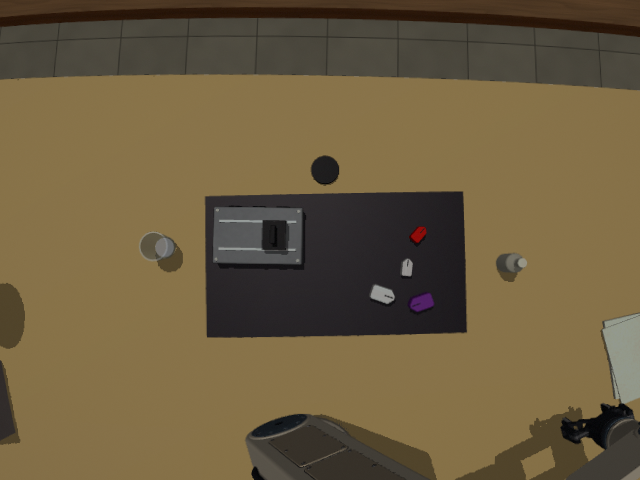

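View pics/wrist0.png

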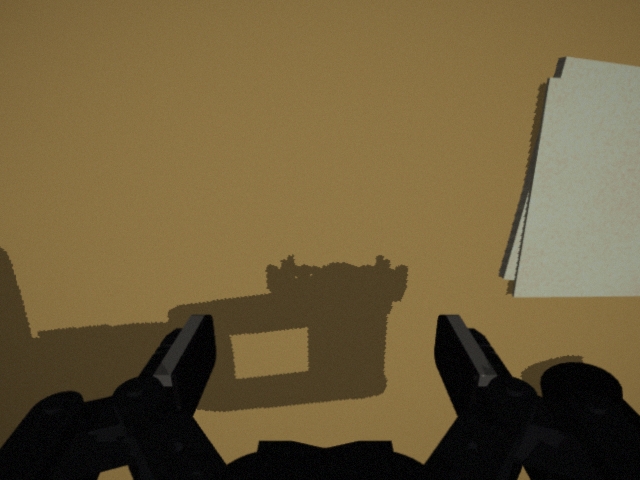

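Knob candidates in the top view are purple (422,302), red (419,235), a larger white one (382,295) and a smaller white one (407,268). By the description, the small white one is meant. I'll check it in a crop and measure it.

```bash
cat >> h.py <<'E'
def ray(name,uv,z,T=None):
    c=vision.camera_info(name); uv=np.asarray(uv,float).reshape(-1,1,2)
    n=cv2.undistortPoints(uv,c['K'],c['distortion']).reshape(-1,2)
    d=np.c_[n,np.ones(len(n))]
    if name=='wrist':
        M=T@c['tool_from_camera']; Rm,o=M[:3,:3],M[:3,3]
    else: Rm,o=R.from_euler('xyz',c['attitude']).as_matrix(),c['origin']
    d=d@Rm.T
    return o+d*((z-o[2])/d[:,2])[:,None]
def proj(name,X,T=None):
    c=vision.camera_info(name)
    if name=='wrist':
        M=T@c['tool_from_camera']; Rm,o=M[:3,:3],M[:3,3]
    else: Rm,o=R.from_euler('xyz',c['attitude']).as_matrix(),c['origin']
    rv=cv2.Rodrigues(Rm.T)[0]; tv=-Rm.T@o
    return cv2.projectPoints(np.asarray(X,float).reshape(-1,1,3),rv,tv,c['K'],c['distortion'])[0].reshape(-1,2)
def toolT():
    s=r.sense(); T=np.eye(4); T[:3,:3]=R.from_euler('xyz',s['tcp_rot']).as_matrix(); T[:3,3]=s['eef_pos']; return T
E
python3 - <<'E'
from h import *
p=np.load('top0p.npy');d=np.load('top0.npy')
a=cv2.resize(p[200:330,350:450],None,fx=6,fy=6,interpolation=cv2.INTER_CUBIC)[:600]
b=cv2.resize(p[190:280,200:320],None,fx=6,fy=6,interpolation=cv2.INTER_CUBIC)
save('crop_k',a);save('crop_b',b)
g=p.astype(int); 
m=((g.min(2)>45)&(g.max(2)-g.min(2)<30)).astype(np.uint8)
m2=np.zeros_like(m);m2[195:335,207:465]=m[195:335,207:465]
n,l,st,ce=cv2.connectedComponentsWithStats(m2)
for i in range(1,n):
    if st[i,4]>60:
        pts=np.argwhere(l==i)[:,::-1].astype(np.float32)
        z=np.median(d[l==i]); H=50 if st[i,4]>1000 else 32
        w=ray('top',pts,H)[:,:2].astype(np.float32)
        rc=cv2.minAreaRect(w); print(st[i],ce[i],z,rc, ray('top',[ce[i]],H))
E
```

```text
[ 207  195  102   70 4853] [255.83103235 231.0216361 ] 1378.9099 ((592.1630859375, 143.31846618652344), (168.96414184570312, 249.96913146972656), 1.0532968044281006) [[587.84624248 145.71705431  50.        ]]
[400 258  13  19 199] [406.1959799  267.33668342] 1392.0327 ((508.2524108886719, -226.28289794921875), (29.835168838500977, 43.8997917175293), 81.61974334716797) [[ 506.70202389 -226.05954106   32.        ]]
[369 284  26  20 369] [381.43360434 293.65853659] 1376.1107 ((440.09844970703125, -167.78871154785156), (63.337608337402344, 38.191951751708984), 72.64295959472656) [[ 440.66271493 -165.85455727   32.        ]]
```

```bash
ls pics
```

```text
crop_b.png
crop_k.png
scene0.png
top0.png
wrist0.png
```

View pics/crop_k.png

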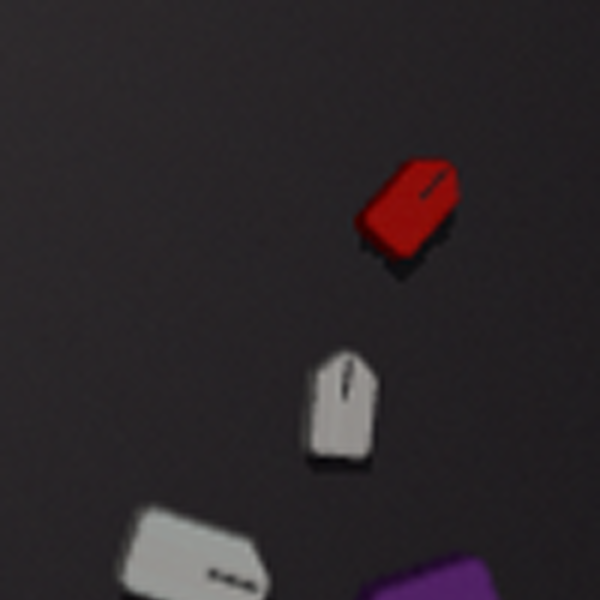

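View pics/crop_b.png

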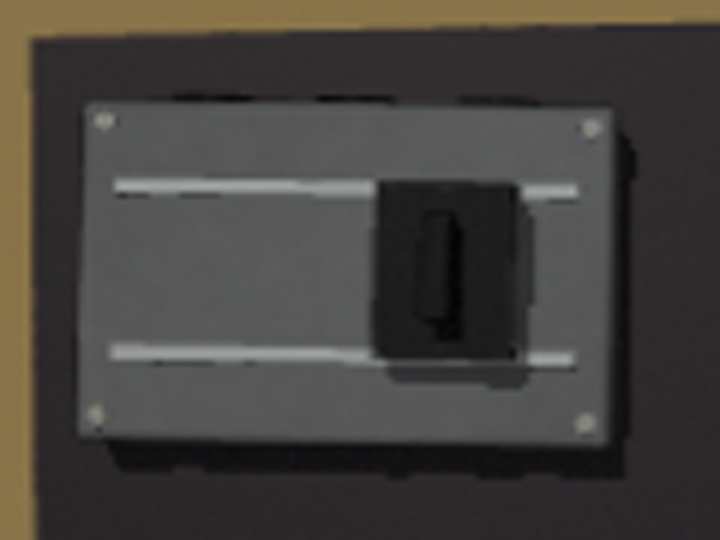

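```bash
python3 - <<'E'
from h import *
c=np.array([[85,102],[612,107],[607,442],[78,435]])/6+[200,190]
w=ray('top',c,50)[:,:2]; print(w); ctr=w.mean(0)
print('sides',[np.linalg.norm(w[i]-w[(i+1)%4]) for i in range(4)])
ey=(w[0]+w[3]-w[1]-w[2]);yaw=np.arctan2(-ey[0],ey[1]);
ex=(w[0]+w[1]-w[2]-w[3]);yaw2=np.arctan2(ex[1],ex[0]);print('ctr',ctr,'yaw',yaw,yaw2)
scr=np.array([[104,121],[592,128],[586,423],[95,415]])/6+[200,190]
q=ray('top',scr,50)[:,:2];ey=(q[0]+q[3]-q[1]-q[2]);print('screws',q.mean(0),np.arctan2(-ey[0],ey[1]))
y=(yaw+yaw2)/2;ux=np.array([np.cos(y),np.sin(y)]);uy=np.array([-ux[1],ux[0]])
print('shaft',ctr-50*uy,'open',ctr+45*uy, 'uy',uy)
hood=np.array([[378,182],[520,185],[516,360],[375,358]])/6+[200,190]
print('hood',ray('top',hood,86)[:,:2].mean(0))
rib=np.array([[420,210],[455,212],[452,320],[420,320]])/6+[200,190]
print('rib',ray('top',rib,114)[:,:2].mean(0))
k=np.array([[347,350],[377,380],[370,459],[312,457],[315,375]])/6+[350,200]
kk=ray('top',k,32)[:,:2];print('knob',kk)
kl=np.array([[350,360],[345,398]])/6+[350,200];l=ray('top',kl,32)[:,:2];print('line',l,np.arctan2(*(l[0]-l[1])[::-1]))
T=toolT();print(T)
# scene check of box corners
print(proj('scene',np.c_[w,[50]*4]))
E
```

```text
[[644.99968838 250.85958501]
 [647.04946773  33.89778959]
 [510.53036924  32.72918065]
 [508.35153523 249.43812149]]
sides [np.float64(216.9714780043085), np.float64(136.52410006675657), np.float64(216.7198937780012), np.float64(136.6555462457476)]
ctr [577.73276514 141.73116919] yaw 0.009750437356177945 0.009481351936682958
screws [577.58397692 142.15053033] 0.00581419433144531
shaft [578.21355247  91.73348081] open [577.30005655 186.72908873] uy [-0.00961575  0.99995377]
hood [576.88112951  95.96893329]
rib [577.66790527  97.31837607]
knob [[ 529.03310502 -229.77580946]
 [ 516.90225604 -242.41791906]
 [ 484.31082085 -240.04385957]
 [ 484.70755465 -216.00291711]
 [ 518.48110468 -216.67719706]]
line [[ 524.93512595 -231.08466436]
 [ 509.24097698 -229.26177458]] -0.11563277151646038
[[-3.03616764e-04  9.51458378e-01  3.07777294e-01  1.92245945e+02]
 [ 9.70427546e-04  3.07777444e-01 -9.51457883e-01 -5.94329207e+02]
 [-9.99999483e-01  9.79700080e-06 -1.01676781e-03  2.30753457e+02]
 [ 0.00000000e+00  0.00000000e+00  0.00000000e+00  1.00000000e+00]]
[[442.93901901 267.83917205]
 [345.73093095 265.82602356]
 [345.81171001 221.1950324 ]
 [436.52628608 222.85614458]]
```

The crop confirms the small white knob at (407,268), with its nose line pointing along about +x world. The hood is at (274,235). I'll start with the hood.

step_arm --pt "29 52 0 0 0 -0.04 60" --pt "58 104 0 0 0 -0.08 60" --pt "87 156 0 0 0 -0.12 60" --pt "116 208 0 0 0 -0.16 60" --pt "145 260 0 0 0 -0.2 60" --pt "174 312 0 0 0 -0.24 60" --pt "203 364 0 0 0 -0.28 60" --pt "232 416 0 0 0 -0.303 60" --force 30

```text
clock: 1.15
eef_pos: [424.8, -176.6, 230.8]
tcp_rot: [2.693, 1.57, 1.131]
contact_force: [0.5, 0.2, 0.5]
opening: 0.703
```

step_arm --pt "25 45 0 0 0 0 60" --pt "50 90 0 0 0 0 60" --pt "75 135 0 0 0 0 60" --pt "100 180 -10 0 0 0 60" --pt "125 225 -20 0 0 0 60" --pt "153 273 -35 0 0 0 60" --pt "153 273 -50 0 0 0 60" --pt "153 273 -60 0 0 0 60"

```text
clock: 2.15
eef_pos: [576.9, 96.2, 169.5]
tcp_rot: [-1.706, 1.569, 3.016]
contact_force: [-0.6, 0.5, -0.9]
opening: 0.704
```

```bash
python3 - <<'E'
from h import *
T=toolT();print(T.round(3)); p,d=vision.grab_frame('wrist'); save('w1',p)
print(proj('wrist',[[577.7,97.3,114],[577.7,91.3,114],[577.7,103.3,114]],T))
E
```

```text
[[-2.00000e-03  1.00000e+00  9.00000e-03  5.76851e+02]
 [ 0.00000e+00  9.00000e-03 -1.00000e+00  9.62380e+01]
 [-1.00000e+00 -2.00000e-03 -0.00000e+00  1.69482e+02]
 [ 0.00000e+00  0.00000e+00  0.00000e+00  1.00000e+00]]
[[322.70555778 261.66667027]
 [333.63776396 261.75243008]
 [311.77197622 261.58020932]]
```

View pics/w1.png

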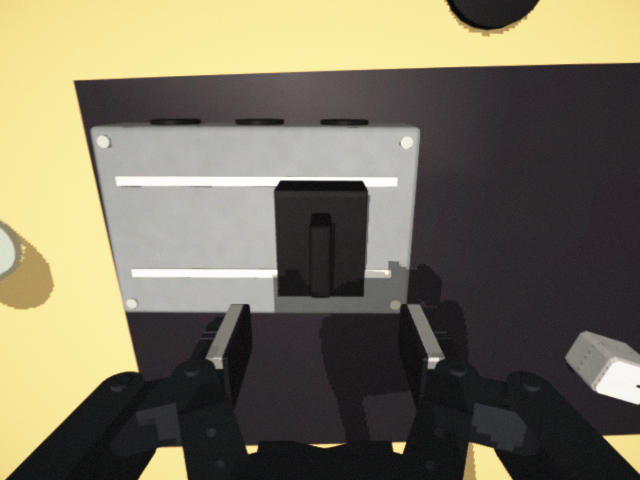

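The rib is at (320,260), where I predicted it and centred between the jaws. Descending and pinching.

step_arm --pt "1 1 -25 0 0 0 60" --pt "1 1 -50 0 0 0 60" --pt "1 1 -70 0 0 0 60" --pt "1 1 -77 0 0 0 60" --pt "1 1 -77 0 0 0 5" --pt "1 1 -77 0 0 0 5" --pt "1 1 -77 0 0 0 5" --pt "1 1 -77 0 0 0 5" --force 30

```text
clock: 3.2
eef_pos: [577.8, 96.7, 92.7]
tcp_rot: [-1.751, 1.569, 2.97]
contact_force: [-1.3, 0.5, 6.5]
opening: 0.132
```

step_arm --pt "0 12 1 0 0 0 5" --pt "0 26 1 0 0 0 5" --pt "-0.4 40 1 0 0 0 5" --pt "-0.5 54 1 0 0 0 5" --pt "-0.7 68 1 0 0 0 5" --pt "-0.8 80 1 0 0 0 5" --pt "-0.9 86 1 0 0 0 5" --pt "-0.9 88 1 0 0 0 5"

```text
clock: 4.2
eef_pos: [577.2, 185.6, 92.8]
tcp_rot: [-1.486, 1.57, -3.047]
contact_force: [7.1, -1.3, -14.9]
opening: 0.128
```

step_arm --pt "0 1 0 0 0 0 5" --pt "0 2 0 0 0 0 5" --pt "0 3 0 0 0 0 5" --pt "0 4 0 0 0 0 5" --pt "0 5 0 0 0 0 5" --pt "0 5.5 0 0 0 0 5" --pt "0 5.5 0 0 0 0 5" --pt "0 5.5 0 0 0 0 5"

```text
clock: 5.2
eef_pos: [577.2, 188.4, 92.7]
tcp_rot: [-0.274, 1.567, -1.835]
contact_force: [5.0, -16.6, -4.7]
opening: 0.135
```

step_arm --pt "0 -2 0 0 0 0 30" --pt "0 -2 0 0 0 0 60" --pt "0 -2 0 0 0 0 60" --pt "0 -2 25 0 0 0 60" --pt "0 -22 55 0 0 0 60" --pt "0 -62 80 0 0 0 60" --pt "0 -96 80 0 0 0 60" --pt "0 -96 80 0 0 0 60"

```text
clock: 6.2
eef_pos: [577.3, 91.0, 173.3]
tcp_rot: [-0.121, 1.567, -1.684]
contact_force: [-0.3, 0.3, 0.0]
opening: 0.7
```

```bash
python3 - <<'E'
from h import *
T=toolT();print(T.round(3)); p,d=vision.grab_frame('wrist'); save('w2',p);np.save('w2p.npy',p);np.save('w2T.npy',T)
u=proj('wrist',[[578,91.7,76]],T)[0];print(u)
x,y=u.astype(int); save('w2c',cv2.resize(p[y-40:y+40,x-50:x+50],None,fx=7,fy=7,interpolation=cv2.INTER_CUBIC));print(x-50,y-40)
E
```

```text
[[-0.00000e+00  1.00000e+00  8.00000e-03  5.77256e+02]
 [-4.00000e-03  8.00000e-03 -1.00000e+00  9.10050e+01]
 [-1.00000e+00 -0.00000e+00  4.00000e-03  1.73316e+02]
 [ 0.00000e+00  0.00000e+00  0.00000e+00  1.00000e+00]]
[322.97318392 237.09262423]
272 197
```

View pics/w2.png

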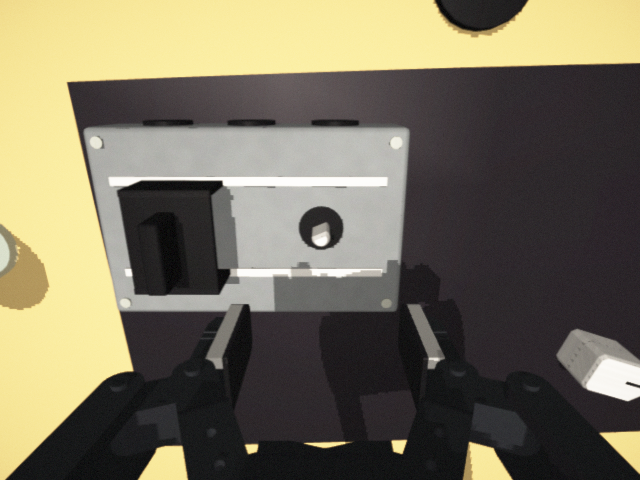

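View pics/w2c.png

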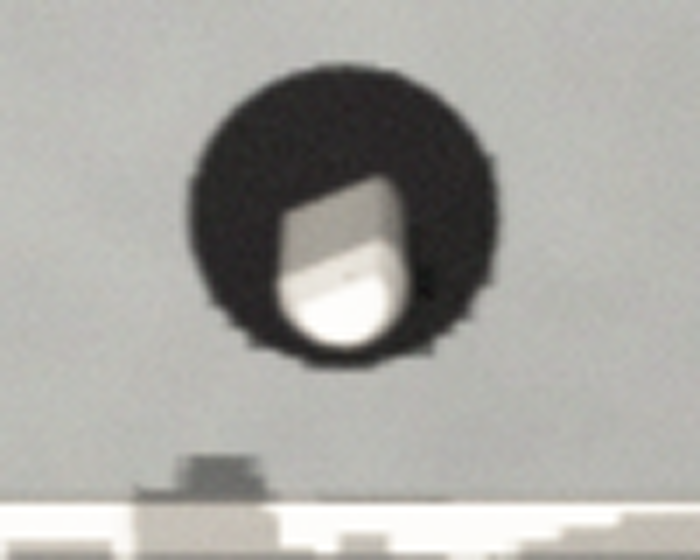

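```bash
python3 - <<'E'
from h import *
T=np.load('w2T.npy'); f=lambda L,z: ray('wrist',np.array(L)/7+[272,197],z,T)
a=lambda e: np.arctan2(e[0,0]-e[1,0],-(e[0,1]-e[1,1])) # 
for L,z in (([[283,213],[385,175]],50),([[281,277],[387,240]],72),([[298,306],[378,272]],76)):
    w=f(L,z); e=w[0]-w[1]; n=np.array([e[1],-e[0]]); n*=np.sign(n[0]); print(w[:,:2].round(1),np.hypot(*e[:2]).round(1),'flat ang',np.arctan2(n[1],n[0]))
p=np.load('w2p.npy'); g=p.max(2); m=(g<70).astype(np.uint8); m[:200]=0;m[258:]=0;m[:,:290]=0;m[:,350:]=0
c=max(cv2.findContours(m,0,1)[0],key=cv2.contourArea); h=cv2.convexHull(c)
(x,y),(A,B),t=cv2.fitEllipse(h); print((x,y),A,B,'plate ctr',ray('wrist',[[x,y]],51,T))
w=f([[190,216],[497,216]],51);print(np.linalg.norm(w[0]-w[1]))
print('tip',f([[345,310]],76))
# top-face bright blob
m=((g>225)).astype(np.uint8);m[:225]=0;m[250:]=0;m[:,305:0]=0;m[:,:308]=0;m[:,334:]=0
c=max(cv2.findContours(m,0,1)[0],key=cv2.contourArea); pts=ray('wrist',c.reshape(-1,2).astype(float),76,T)[:,:2]
print(pts.min(0),pts.max(0))
# boxcorners from wrist
print('corners', f((np.array([[84,128],[410,128],[401,313],[121,313]])-[272,197])*7,50)[:,:2])
s=f((np.array([[96.5,143],[396,143],[386.5,303.5],[125.5,303.5]])-[272,197])*7,51)[:,:2];print('screws',s,s.mean(0))
E
```

```text
[[576.3  99.2]
 [580.4  88.9]] 11.2 flat ang 0.37703283412168564
[[576.9  98.9]
 [580.7  88.9]] 10.7 flat ang 0.3580949554638938
[[575.5  97.2]
 [578.9  89.7]] 8.2 flat ang 0.42809968931077474
(320.8289489746094, 227.52175903320312) 41.92266082763672 42.81479263305664 plate ctr [[576.5749299   93.22855997  51.        ]]
31.25637270745442
tip [[575.09745724  92.78604263  76.        ]]
[572.50532485  89.70383565] [580.81000789  97.54237841]
corners [[644.42582357 250.02964246]
 [645.43728204  34.69927209]
 [507.09578252  30.82185701]
 [505.79917877 248.1554572 ]]
screws [[634.82703214 242.8625224 ]
 [635.78334098  43.500009  ]
 [515.89404354  42.76945937]
 [514.69437522 242.69677563]] [575.29969797 142.9571916 ]
```

The shaft is bare. In the crop its flat faces about +0.37 rad, with the axis near (576,93), and the hood is at its stop. Next is the knob.

step_arm --pt "-13 -55 0 0 0 0 60" --pt "-26 -110 0 0 0 0 60" --pt "-39 -165 0 0 0 0 60" --pt "-52 -220 0 0 0 0 60" --pt "-65 -275 0 0 0 0 60" --pt "-75 -320 -20 0 0 0 60" --pt "-75 -320 -43 0 0 0 60" --pt "-75 -320 -43 0 0 0 60"

```text
clock: 7.25
eef_pos: [501.3, -226.9, 128.4]
tcp_rot: [-1.173, 1.566, -2.735]
contact_force: [0.0, -0.2, 1.7]
opening: 0.7
```

```bash
python3 - <<'E'
from h import *
T=toolT();print(T.round(3)); p,d=vision.grab_frame('wrist'); save('w3',p);np.save('w3p.npy',p);np.save('w3T.npy',T)
u=proj('wrist',[[505,-229,32]],T)[0];print(u)
x,y=u.astype(int); save('w3c',cv2.resize(p[y-50:y+50,x-60:x+60],None,fx=6,fy=6,interpolation=cv2.INTER_CUBIC));print(x-60,y-50)
E
```

```text
[[-4.00000e-03  1.00000e+00  8.00000e-03  5.01339e+02]
 [-2.00000e-03  8.00000e-03 -1.00000e+00 -2.26903e+02]
 [-1.00000e+00 -4.00000e-03  2.00000e-03  1.28421e+02]
 [ 0.00000e+00  0.00000e+00  0.00000e+00  1.00000e+00]]
[327.67227699 232.81825586]
267 182
```

View pics/w3.png

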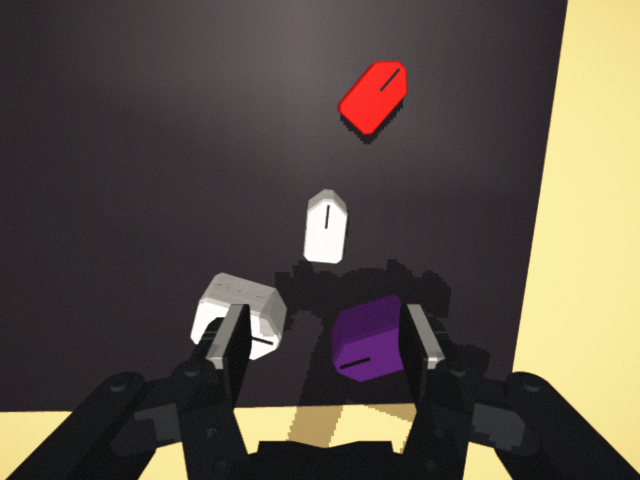

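View pics/w3c.png

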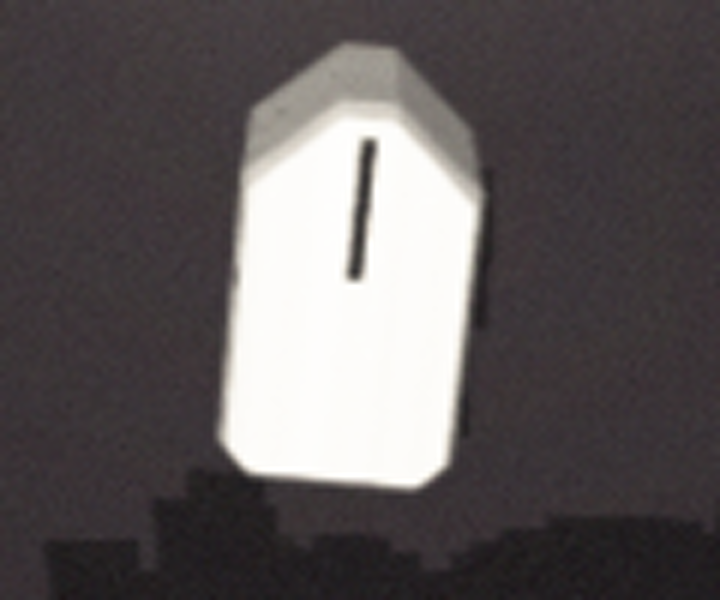

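```bash
python3 - <<'E'
from h import *
T=np.load('w3T.npy'); f=lambda L,z: ray('wrist',np.array(L)/6+[267,182],z,T)[:,:2]
for L in ([[372,104],[335,481]],[[370,140],[354,278]],[[245,180],[220,430]],[[482,200],[453,450]]):
    w=f(L,32); d=w[0]-w[1]; print(w.round(1),np.hypot(*d).round(1),np.arctan2(d[1],d[0]).round(3))
L=f([[370,140],[335,481]],32); b=L[1]
for a in (-.08,-.1): print('origin',b+17*np.array([np.cos(a),np.sin(a)]))
E
```

```text
[[ 527.2 -229.6]
 [ 484.4 -226. ]] 42.9 -0.085
[[ 523.3 -229.5]
 [ 508.  -227.9]] 15.3 -0.102
[[ 518.8 -216.3]
 [ 490.4 -213.3]] 28.6 -0.103
[[ 516.8 -241.4]
 [ 488.2 -238.9]] 28.7 -0.085
origin [ 501.39140485 -227.34856425]
origin [ 501.36084666 -227.68718253]
```

The knob is at (327,230) in the wrist view, origin about (501.4,-227.5), yaw about -0.094. Grasping it.

step_arm --pt "0 -0.6 -30 0 0 -0.05 60" --pt "0 -0.6 -60 0 0 -0.1 60" --pt "0 -0.6 -90 0 0 -0.102 60" --pt "0 -0.6 -112 0 0 -0.102 60" --pt "0 -0.6 -122 0 0 -0.102 60" --pt "0 -0.6 -123 0 0 -0.102 60" --pt "0 -0.6 -123 0 0 -0.102 30" --pt "0 -0.6 -123 0 0 -0.102 15" --force 80

```text
clock: 8.3
eef_pos: [502.9, -227.8, 7.6]
tcp_rot: [-0.286, 1.568, -1.949]
contact_force: [-7.0, 3.5, 38.9]
opening: 0.29
```

step_arm --pt "0 0 0 0 0 0 15" --pt "0 0 0 0 0 0 15" --pt "0 0 10 0 0 0 15" --pt "0 0 30 0 0 0 15" --pt "0 0 60 0 0 0 15" --pt "0 0 95 0 0 0 15" --pt "0 0 125 0 0 0 15" --pt "0 0 125 0 0 0 15"

```text
clock: 9.3
eef_pos: [504.4, -228.5, 135.3]
tcp_rot: [0.692, 1.565, -0.972]
contact_force: [0.8, -0.3, -0.8]
opening: 0.289
```

```bash
python3 - <<'E'
from h import *
T=toolT();print(T.round(4), r.sense()['opening']); p,d=vision.grab_frame('wrist'); save('w4',p);np.save('w4p.npy',p);np.save('w4T.npy',T)
save('w4c',cv2.resize(p[310:440,240:410],None,fx=4.5,fy=4.5,interpolation=cv2.INTER_CUBIC))
E
```

```text
[[ 3.300000e-03  9.957000e-01 -9.280000e-02  5.044077e+02]
 [-4.900000e-03 -9.280000e-02 -9.957000e-01 -2.284634e+02]
 [-1.000000e+00  3.800000e-03  4.600000e-03  1.353343e+02]
 [ 0.000000e+00  0.000000e+00  0.000000e+00  1.000000e+00]] 0.2890190856661955
```

View pics/w4.png

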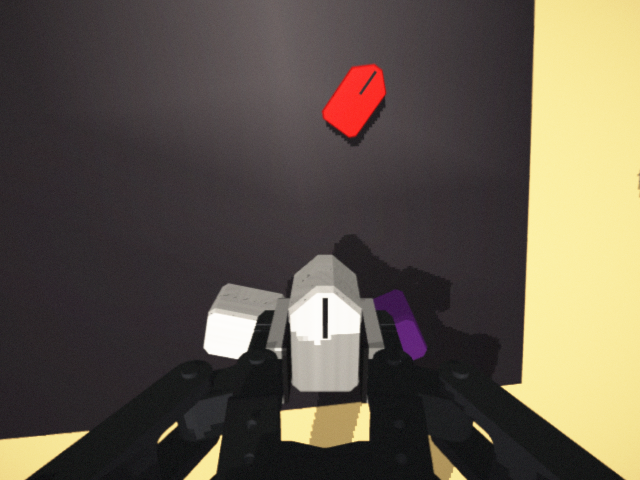

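View pics/w4c.png

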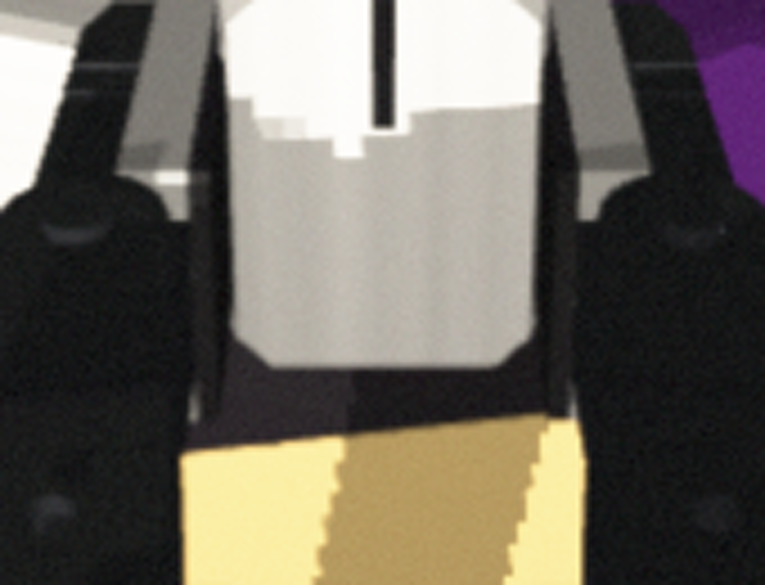

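```bash
python3 - <<'E'
from h import *
p=np.load('w4p.npy');save('w4d',cv2.resize(p[245:345,270:380],None,fx=6,fy=6,interpolation=cv2.INTER_CUBIC))
T=np.load('w4T.npy')
bl=[324.5-0,310+367/4.5]; bl[0]=240+(272+498)/2/4.5
for h in (20,24.4,28):
  w=ray('wrist',[[325,292],bl,[240+228/4.5,310+200/4.5],[240+536/4.5,310+200/4.5]],T[2,3]+h,T)
  t=(np.c_[w,np.ones(4)]@np.linalg.inv(T).T)[:,:3]; print(h,t[:,1:].round(1),'len',t[0,1]-t[1,1],'wid',t[2,2]-t[3,2])
E
```

```text
20 [[ 21.    0.3]
 [-21.7   0.5]
 [ -4.7 -12.4]
 [ -4.8  12.9]] len 42.630868477288175 wid -25.37769261059023
24.4 [[ 23.2   0.3]
 [-17.9   0.5]
 [ -1.5 -12. ]
 [ -1.7  12.5]] len 41.09569994214212 wid -24.463823468770016
28 [[ 25.    0.3]
 [-14.8   0.5]
 [  1.  -11.6]
 [  0.9  12.1]] len 39.83965295884053 wid -23.71611235273528
```

View pics/w4d.png

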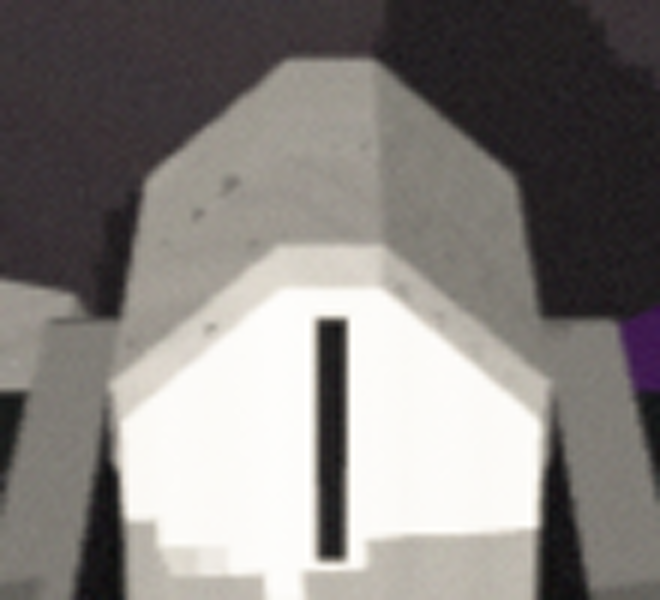

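The knob is held and centred, origin about 1.85 mm behind the TCP along the nose axis. I'll carry it to a spot just behind the shaft, turned to 0.365 rad, and look again.

step_arm --pt "5 50 5 0 0 0.08 15" --pt "10 100 15 0 0 0.16 15" --pt "15 150 15 0 0 0.24 15" --pt "20 200 15 0 0 0.32 15" --pt "25 250 15 0 0 0.4 15" --pt "30 305 15 0 0 0.458 15" --pt "30 305 15 0 0 0.458 15" --pt "30 305 15 0 0 0.458 15"

```text
clock: 10.35
eef_pos: [532.5, 76.8, 147.5]
tcp_rot: [-0.265, 1.567, -1.47]
contact_force: [-0.3, -0.1, -0.6]
opening: 0.29
```

```bash
python3 - <<'E'
from h import *
T=toolT();print(T.round(4)); p,d=vision.grab_frame('wrist'); save('w5',p);np.save('w5p.npy',p);np.save('w5T.npy',T)
u=proj('wrist',[[576,93,70]],T)[0];print(u)
x,y=u.astype(int); save('w5c',cv2.resize(p[y-40:y+40,x-50:x+50],None,fx=7,fy=7,interpolation=cv2.INTER_CUBIC));print(x-50,y-40)
E
```

```text
[[ 4.000000e-04  9.339000e-01  3.576000e-01  5.324689e+02]
 [-3.700000e-03  3.576000e-01 -9.339000e-01  7.683950e+01]
 [-1.000000e+00 -1.000000e-03  3.600000e-03  1.475491e+02]
 [ 0.000000e+00  0.000000e+00  0.000000e+00  1.000000e+00]]
[325.60413775 171.96179376]
275 131
```

View pics/w5.png

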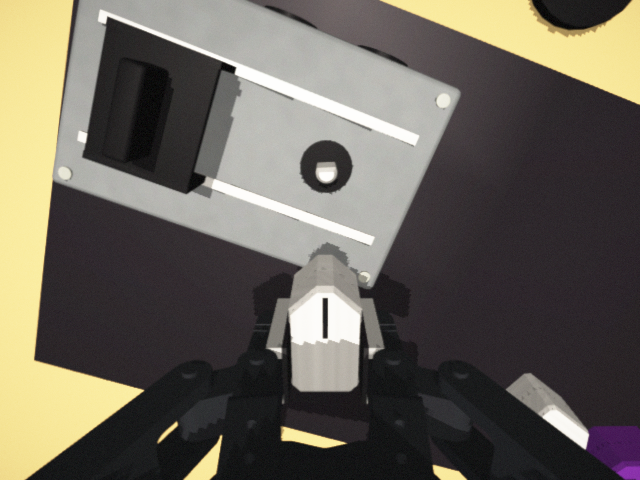

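View pics/w5c.png

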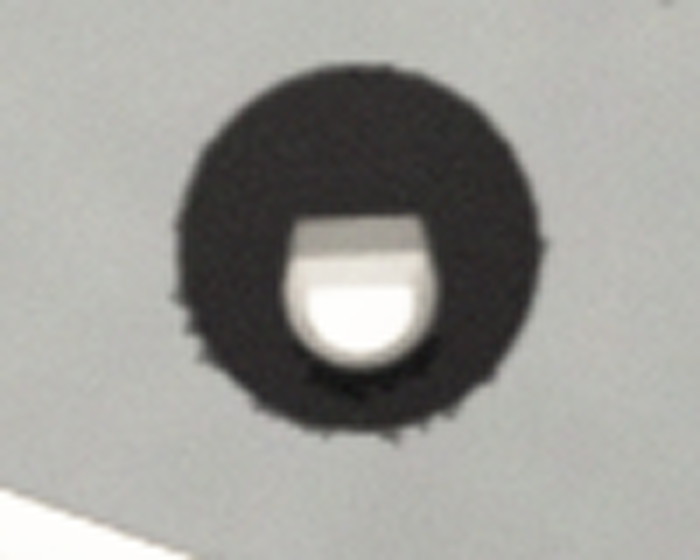

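```bash
python3 - <<'E'
from h import *
T=np.load('w5T.npy');Ti=np.linalg.inv(T)
def f(L,z):
    w=ray('wrist',np.array(L)/7+[275,131],z,T); t=(np.c_[w,np.ones(len(w))]@Ti.T)[:,1:3]; return w[:,:2],t
for n,L,z in (('base edge',[[295,217],[418,214]],50),('edge72',[[292,257],[425,251]],72),('tip edge',[[310,288],[410,286]],76),('rim72 l,r,bot',[[284,290],[438,290],[361,370]],72),('tip l,r,bot',[[305,300],[415,300],[360,355]],76),('plate lrtb',[[180,248],[543,248],[362,63],[362,432]],51)):
    w,t=f(L,z); print(n,t.round(2).tolist()); 
    if 'edge' in n:
        d=w[0]-w[1]; nn=np.array([d[1],-d[0]]);nn*=np.sign(nn[0]);print('   ang',np.arctan2(nn[1],nn[0]), 'axis toolY',t[:,0].mean()-3,'z',t[:,1].mean())
print('tool yaw',np.arctan2(T[1,1],T[0,1]))
E
```

```text
base edge [[49.26, -4.93], [49.5, 5.8]]
   ang 0.3883986583246165 axis toolY 46.376987095212144 z 0.43741294231506345
edge72 [[49.22, -4.75], [49.68, 5.83]]
   ang 0.4091028381016893 axis toolY 46.448133906815144 z 0.5364351046956699
tip edge [[47.42, -3.28], [47.56, 4.56]]
   ang 0.38412317018477826 axis toolY 44.4896230072448 z 0.6419488199637371
rim72 l,r,bot [[46.59, -5.41], [46.57, 6.89], [40.12, 0.74]]
tip l,r,bot [[46.47, -3.68], [46.46, 4.96], [42.11, 0.64]]
plate lrtb [[46.73, -14.95], [46.68, 16.7], [62.44, 0.91], [30.37, 0.92]]
tool yaw 0.36572931650379953
```

The flat appears level in the crop at (325,171). Its angle is about 0.39 and the tool is at 0.366. The axis is 46.3 mm ahead along the nose direction, so I'm moving above it.

step_arm --pt "15 6 0 0 0 0.024 15" --pt "30 12 0 0 0 0.024 15" --pt "45 17 0 0 0 0.024 15" --pt "45 17 -20 0 0 0.024 15" --pt "45 17 -40 0 0 0.024 15" --pt "45 17 -52 0 0 0.024 15" --pt "45 17 -52 0 0 0.024 15" --pt "45 17 -52 0 0 0.024 15"

```text
clock: 11.4
eef_pos: [578.3, 93.3, 96.4]
tcp_rot: [0.08, 1.567, -1.102]
contact_force: [0.2, 0.0, -1.2]
opening: 0.284
```

```bash
python3 - <<'E'
from h import *
T=toolT();print(T.round(4)); print(r.sense()['contact_force'])
p,d=vision.grab_frame('scene'); save('s1',cv2.resize(p[180:300,320:460],None,fx=5,fy=5,interpolation=cv2.INTER_CUBIC))
T=toolT();print(T[:3,3]);print(np.arctan2(T[1,1],T[0,1]))
E
```

```text
[[ 1.700000e-03  9.255000e-01  3.789000e-01  5.782727e+02]
 [-3.400000e-03  3.789000e-01 -9.254000e-01  9.333760e+01]
 [-1.000000e+00  3.000000e-04  3.800000e-03  9.638110e+01]
 [ 0.000000e+00  0.000000e+00  0.000000e+00  1.000000e+00]]
[ 0.15503418  0.03485903 -1.23431397]
[578.31188613  93.34166929  96.54806006]
0.3884411583956732
```

View pics/s1.png

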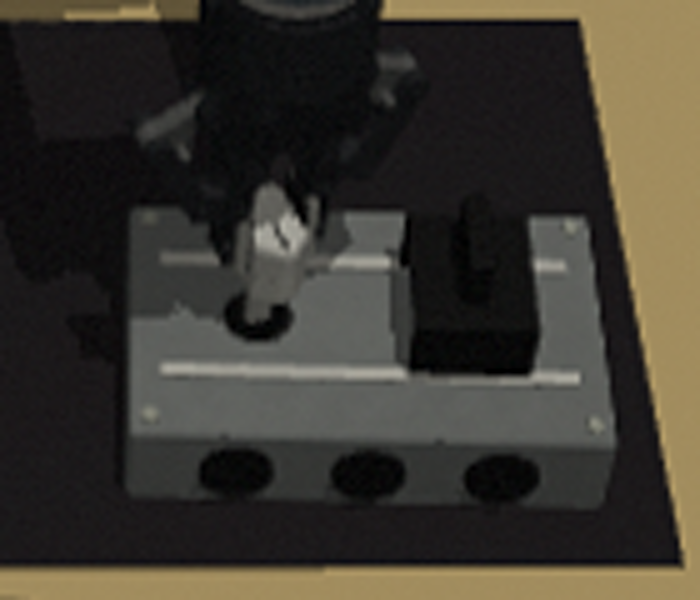

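The scene crop shows the knob above the shaft. Nudging it and starting down.

step_arm --pt "-0.7 0.5 0 0 0 0 15" --pt "-0.7 0.5 -4 0 0 0 15" --pt "-0.7 0.5 -8 0 0 0 15" --pt "-0.7 0.5 -11 0 0 0 15" --pt "-0.7 0.5 -14 0 0 0 15" --pt "-0.7 0.5 -17 0 0 0 15" --pt "-0.7 0.5 -20 0 0 0 15" --pt "-0.7 0.5 -20 0 0 0 15"

```text
clock: 12.45
eef_pos: [577.4, 93.8, 76.3]
tcp_rot: [0.052, 1.567, -1.13]
contact_force: [-0.1, -0.3, -1.2]
opening: 0.285
```

Inserted about 7 mm with no resistance. Continuing.

step_arm --pt "0 0 -2 0 0 0 15" --pt "0 0 -4 0 0 0 15" --pt "0 0 -6 0 0 0 15" --pt "0 0 -8 0 0 0 15" --pt "0 0 -9 0 0 0 15" --pt "0 0 -10 0 0 0 15" --pt "0 0 -10 0 0 0 15" --pt "0 0 -10 0 0 0 15"

```text
clock: 13.45
eef_pos: [577.5, 93.8, 66.4]
tcp_rot: [0.091, 1.567, -1.092]
contact_force: [-1.9, 0.8, 3.7]
opening: 0.29
```

step_arm --pt "0 0 -1 0 0 0 15" --pt "0 0 -2 0 0 0 15" --pt "0 0 -3 0 0 0 15" --pt "0 0 -4 0 0 0 15" --pt "0 0 -4.5 0 0 0 15" --pt "0 0 -5 0 0 0 15" --pt "0 0 -5 0 0 0 15" --pt "0 0 -5 0 0 0 15"

```text
clock: 14.45
eef_pos: [577.5, 93.8, 61.8]
tcp_rot: [0.116, 1.567, -1.066]
contact_force: [-2.9, -1.0, 7.7]
opening: 0.289
```

step_arm --pt "0 0 -0.5 0 0 0 15" --pt "0 0 -1 0 0 0 15" --pt "0 0 -1 0 0 0 15" --pt "0 0 -1 0 0 0 15" --pt "0 0 -1 0 0 0 15" --pt "0 0 -1 0 0 0 15" --pt "0 0 -1 0 0 0 15" --pt "0 0 -1 0 0 0 15"

```text
clock: 15.45
eef_pos: [577.6, 93.9, 61.4]
tcp_rot: [0.179, 1.567, -1.003]
contact_force: [-4.5, -0.5, 10.9]
opening: 0.287
```

```bash
python3 - <<'E'
from h import *
T=toolT(); p,d=vision.grab_frame('wrist'); save('w6',p)
print(T[:3,3],r.sense()['contact_force'],r.sense()['wrist_torque'])
w4=np.load('w4p.npy')
save('cmp',np.hstack([cv2.resize(x[245:400,270:380],None,fx=3.5,fy=3.5) for x in (w4,p)]))
p,d=vision.grab_frame('scene'); save('s2',cv2.resize(p[180:300,320:460],None,fx=5,fy=5,interpolation=cv2.INTER_CUBIC))
E
```

```text
[577.64813691  93.87884705  61.40053928] [-3.6274456  -0.79977592 10.99033615] [-0.17875714  0.74252199 -0.03925003]
```

View pics/w6.png

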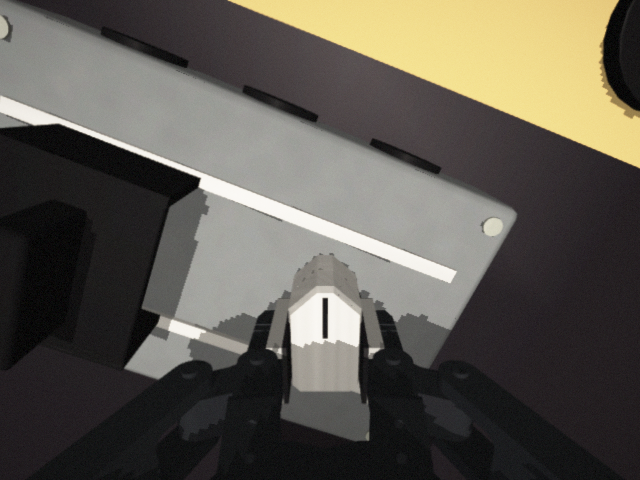

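View pics/cmp.png

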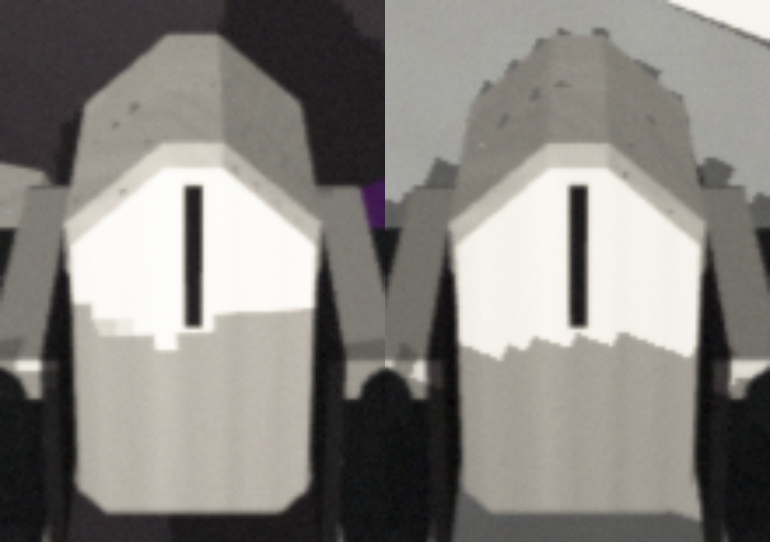

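View pics/s2.png

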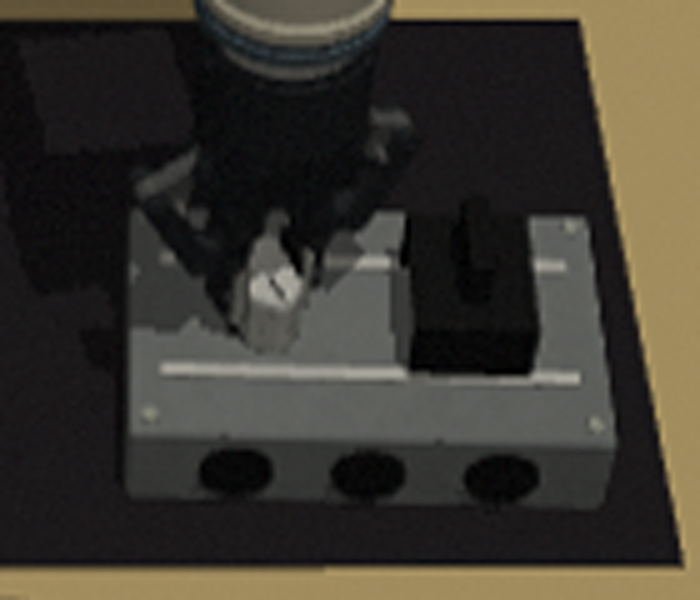

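```bash
python3 - <<'E'
from h import *
print(order.sign_off())
E
```

```text
the job is handed in; nothing more can be done
None
```

The knob is on the shaft, fully home and held pressed in, and I handed the job in at about 15.5 s of the 58 s without letting go.

**What I did:**
- Pinched the hood's rib and slid the hood to its end stop, where it pushed back with about 17 N.
- Picked up the small white knob, turned it to about 0.39 rad to match the flat, and pushed it home.
- Pressed the shaft in and left the 80 N grip closed.

**Last checks:**
- **Fit:** the knob passed the shaft tip with no resistance. Its underside is now at about 54 mm, roughly 6 mm below its home height of 60 mm, so the spring is at or near its stop. The upward force of about 11 N agrees with that.
- **Grip:** close-ups before and after insertion look the same, so the knob has not slipped in the jaws.
- **Hood and other things:** the hood is still at its end stop, and I moved nothing else on the bench.

**What disagreed:**
- While gripping the knob, the fingertips pressed on the bench with about 39 N. That is just under the 40 N limit, which is stated for the arm and the gripper's body.
- The top and wrist cameras put the shaft about 2 mm apart in x. I went by the wrist camera, and the smooth insertion supports it.

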